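Swing the bench magnifier over the circuit board

TASK

At the repair bench, swing the arm of the magnifier with the red handle until the lens is centred above the green circuit board with the yellow block on it, so that the whole board can be seen through the glass, and leave it standing there. Leave the green board itself where it lies.

Things in the scene. Friction and masses are not known exactly. Their poses are not given: they have to be found in the camera images.
- magnifier_arm: Level arm of the magnifier, turning about an upright post (hub top 145 mm above the table) on a fixed round grey foot 150 mm across. Origin on the post's axis, 115 mm up; x points along the arm to the lens, z up. No spring: dry friction (0.7 N m, about 3 N at the handle) holds it where released. It must swing 0.4 to 2 rad anticlockwise seen from above, lens passing on the robot's side of the post.
- lens (a point): Centre of the glass of the round magnifier lens, 170 mm from the post's axis, 122 mm above the table. The glass is 100 mm across, in a black ring 112 mm across whose top is 129 mm above the table.
- handle (a point): Grip point on the axis of the upright round red handle beyond the lens, 160 mm above the table, 235 mm from the post's axis, in line with post and lens. The handle is a pin 16 mm in diameter from 127 to 179 mm above the table, free from above and all round; being round it can turn between the fingers.
- green_board: Loose green circuit board 55 x 40 x 5 mm with a yellow block (19 x 20 x 17 mm), a black chip and a steel cylinder, 22 mm high in all, flat on the table within 8 mm of the lens centre's circle. Origin: centre of its underside. A blue board of the same size and a black and orange switch lie under the same arc, in any order, as bystanders; the arm passes clear above all.

How it is judged (in metres and radians):
At the end, for the whole second after the job is handed in: The lens centre stands within 20 mm, measured level, of the green board's centre, the arm is at rest, and the green board lies within 15 mm of where it was (horizontal distance between lens and green_board below 0.02 m and angular speed of magnifier_arm below 0.05 rad/s and distance of green_board from where it was at the start of the episode below 0.015 m); the robot touches nothing.
It fails at once if the green board is pushed more than 15 mm from its place (distance of green_board from where it was at the start of the episode above 0.015 m).
It also fails if it takes over 40 s, if anything falls off the work surface, if the arm or the gripper's body presses on something with over 40 N, if the wrist force passes 120 N, or if a joint passes its speed limit or range.

ROBOT

A 6-joint arm with a two-finger parallel gripper is mounted at the origin on the work surface. World frame = base frame: x ahead of the robot, y to its left, z up, the work surface at z = 0. Lengths are in mm, angles in rad, forces in N, time in s.
With the tool pointing down it reaches from about 350 to 875 mm from the base axis. Payload 4.2 kg.
Tool frame: the origin (TCP) lies between the finger pads; the fingertips stand 8 mm ahead of it and the grasp point (between the pads) lies 11 mm behind it; z points along the fingers, y is the line along which they close (so a half turn about z gives the same grasp; the last joint's range is limited). The gripper opens to 85 mm and grips with 20 to 120 N. Pads are 22 mm wide; open, the fingers measure 114 mm over their backs; the gripper's body (76 mm by 85 mm) begins 54 mm behind the grasp point. The pads swing forward as they close: fully open they stand 13 mm farther back than shut.
Start: joints at [-0.88, 0.385, 0.008, 0, -1.194, -0.259], TCP at [261.579, -567.605, 239.312] pointing down, gripper open.
Joint ranges: [-3.14, 3.14], [-1.21, 2.06], [-1.07, 1.41], [-3.16, 2.05], [-2.99, -0.16], [-3.1, 3.1]. Speed limits (rad/s): [2.79, 2.79, 3.14, 3.14, 3.14, 3.14].

INTERFACE

Orientations are given as a unit quaternion [x, y, z, w].
In Python, from bench import read_state, get_image, camera_params, job_done gives the robot as it stands.
- The arm moves only by the tool drive_tool, never from a script. Its argument "moves" is a list that holds one entry, the list of rows, each a list of 7 numbers: the shift along the tool's x, y, z in m, then the turn, a rotation vector about the tool's x, y, z in rad, then the closure in counts, from 0 (fully open) to 255 (shut). A call has 1 to 8 rows; each row shifts and turns the commanded pose from where the row before left it, along the tool's axes as they then stand; what a row does not reach is not made up. A row lasts 1/12 s, in which the tool goes at most 41.7 mm and 7.16 degrees, less where a joint would pass 70% of its speed; a pose out of reach is approached as far as the arm can. A call is refused whole if a number of a shift passes 0.0417 or a number of a turn 0.125, either way. A call with a gripper value outside its range is refused whole. The fingers move at their own pace and stop on an object; the grip force is fixed at half the most. Time passes only in rows, so rows that do not move let the fingers close. It gives the time, the measured TCP pose, the force and the opening at its end, in the units of the state.
- read_state(): the state, without advancing time (a new reading comes with each control period).
- get_image(name): name is "scene" or "top"; returns the picture (400x640x3 uint8, blue, green, red); there is no depth.
- camera_params(name): a dict with "mtx" (3x3 intrinsics, pixels), "extrinsics" (4x4, takes a point from camera to world coordinates). Camera axes: x right, y up, looking along -z (the intrinsics and any distortion apply to the point x, -y, -z); pixel columns grow to the right and rows downward; lengths in mm; the calibration is good to about 2 mm. A picture is of the moment at which its call begins. camera_params takes no time and is no camera call.
- job_done(): hands the job in, once; it reports no verdict.
The state is a dict: "clock": time; "joints": joint angles; "joint_vel": joint speeds; "joint_efforts": joint torques, N m; "position": TCP position; "ee_rot": TCP orientation; "contact_force": force on the tool from outside, world axes, zero at the start; "wrist_torque": the same for the moment, N m; "gripper_width": finger opening in mm.
Only numpy, scipy, OpenCV 4.12 (cv2) and the standard library are available. Lean on these libraries where they do the work, as an engineer would, in place of code of your own. Each camera call takes 0.05 s, during which the arm holds its last target. There are 200 camera calls.

## Working session

There is one attempt and no reset: what is moved stays moved. The work goes in short steps, Python scripts to look and compute and a tool call to move; the robot and the scene stay as the last step left them, time stands still between calls to the robot, and variables do not carry over. Pictures are saved under pics/ and viewed, on a budget of 10 in all, crops included, one or two more only if the job needs it, and the job is handed in when it is done.

Besides the shell and the picture viewer there is one more tool, called after ">>>" as name([rows], argument=value, ...), one row to a line, values as JSON. drive_tool: Moves the arm, as the interface text tells. Its arguments: {"type":"object","properties":{"moves":{"type":"array"}},"required":["moves"]}

```bash
mkdir -p pics; python3 - <<'E'
from bench import *
import cv2
for n in("top","scene"):
    cv2.imwrite(f"pics/{n}0.png",get_image(n)); c=camera_params(n); print(n,c)
print(read_state())
E
```

```text
top {'mtx': array([[392.48621097,   0.        , 321.55566195],
       [  0.        , 392.48621097, 197.48551654],
       [  0.        ,   0.        ,   1.        ]]), 'extrinsics': array([[ 3.84859586e-03,  9.94016501e-01, -1.09162191e-01,
         5.02181210e+02],
       [-9.99825913e-01,  5.81800334e-03,  1.77283493e-02,
        -4.83025411e+01],
       [ 1.82573778e-02,  1.09074958e-01,  9.93865847e-01,
         7.65763674e+02],
       [ 0.00000000e+00,  0.00000000e+00,  0.00000000e+00,
         1.00000000e+00]])}
scene {'mtx': array([[405.51027472,   0.        , 315.77278512],
       [  0.        , 405.51027472, 200.68550777],
       [  0.        ,   0.        ,   1.        ]]), 'extrinsics': array([[-5.23082937e-01, -5.21987618e-01,  6.73730783e-01,
         1.04631115e+03],
       [ 8.52110816e-01, -3.36135561e-01,  4.01148403e-01,
         2.07762819e+02],
       [ 1.70703750e-02,  7.83927172e-01,  6.20618072e-01,
         5.21883687e+02],
       [ 0.00000000e+00,  0.00000000e+00,  0.00000000e+00,
         1.00000000e+00]])}
{'clock': 0.1, 'joints': array([-8.80404106e-01,  3.85419033e-01,  6.74981871e-03, -4.21340536e-04,
       -1.19397396e+00, -2.58568188e-01]), 'joint_vel': array([-0.00016074, -0.0031831 ,  0.00181298,  0.00253499,  0.00027705,
        0.0005931 ]), 'joint_efforts': array([-2.30552787e-04, -3.93321133e+01,  1.88928330e+01,  4.19793203e+00,
       -2.60793771e-03,  5.01860185e-06]), 'position': array([ 261.36240086, -567.16936482,  238.36461301]), 'ee_rot': array([-2.14162365e-01,  9.76797620e-01,  9.10876010e-04, -2.47703567e-04]), 'contact_force': array([ 0.00682984, -0.47350097, -0.62185818]), 'wrist_torque': array([0.01896152, 0.00533927, 0.0380298 ]), 'gripper_width': 85.60317325582793}
```

View pics/top0.png

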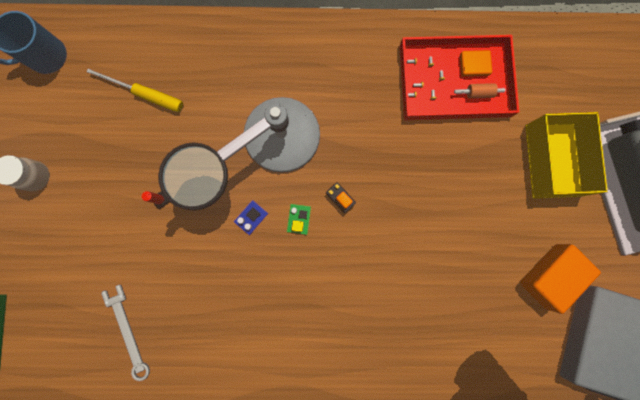

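View pics/scene0.png

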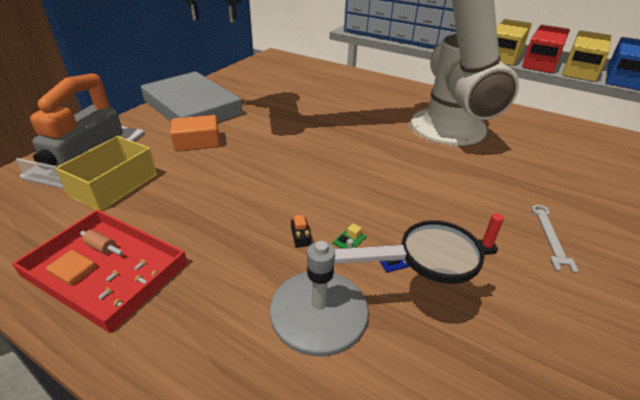

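Top view (up is +x, right is −y): hub (275,113), lens (193,176), red handle tip about (148,197), green board (299,220), blue board (251,217). The crop below is for finer reading.

```bash
cat > h.py <<'E'
import numpy as np
from bench import *
def px2w(n,u,v,z):
    c=camera_params(n);K,E=c["mtx"],c["extrinsics"]
    d=np.linalg.inv(K)@[u,v,1];d=E[:3,:3]@(d*[1,-1,-1]);o=E[:3,3]
    return o+d*(z-o[2])/d[2]
def w2px(n,p):
    c=camera_params(n);K,E=c["mtx"],c["extrinsics"]
    q=E[:3,:3].T@(np.array(p)-E[:3,3]);q=K@(q*[1,-1,-1]);return q[:2]/q[2]
E
python3 - <<'E'
import cv2
im=cv2.imread("pics/top0.png")[90:250,130:330]
cv2.imwrite("pics/crop0.png",cv2.resize(im,None,fx=4,fy=3.75 and 4,interpolation=cv2.INTER_CUBIC)[:600])
E
```

```text
(no output)
```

View pics/crop0.png

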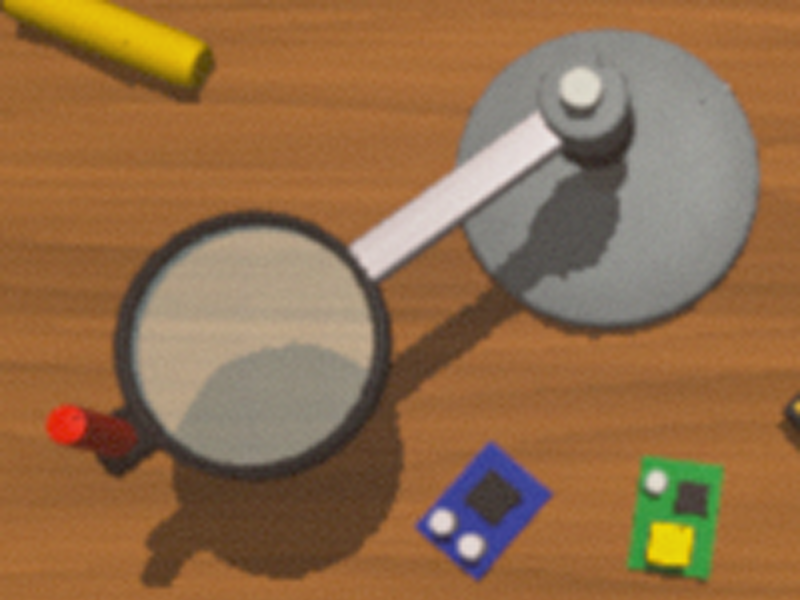

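```bash
python3 - <<'E'
from h import *
f=lambda x,y,z:px2w("top",130+(x-1.5)/4,90+(y-1.5)/4,z)[:2]
L=f(252,344,127);H=f(68,425,179);G=f(675,519,5);B=f(484,511,5)
for z in(5,15,25):print("foot",z,f(608,180,z))
for z in(145,150,155):print("knob",z,f(580,88,z),"hub",f(585,97,z))
print("L",L,"H",H,"G",G,"B",B,"LH",np.hypot(*(H-L)),(L-H)/np.hypot(*(H-L)))
u=(L-H)/np.hypot(*(H-L));P=H+235*u;print("P",P,L+170*u)
from scipy.optimize import least_squares
hub=f(582,92,145)
P0=least_squares(lambda q:np.r_[q[:2]-hub,q[:2]+170*np.array([np.cos(q[2]),np.sin(q[2])])-L,q[:2]+235*np.array([np.cos(q[2]),np.sin(q[2])])-H],[500,0,2.]).x
print("fit",P0)
d=G-P0[:2];print("board r",np.hypot(*d),"ang",np.arctan2(d[1],d[0]))
E
```

```text
foot 5 [710.57646427  17.74034464]
foot 15 [707.83717399  16.87223161]
foot 25 [705.09788371  16.00411858]
knob 145 [710.4376499  17.5267983] hub [706.6876269   15.43509056]
knob 150 [708.76022861  16.99656963] hub [705.04041054  14.92170975]
knob 155 [707.08280733  16.46634096] hub [703.39319417  14.40832894]
L [607.11903986 151.61771591] H [567.51879999 202.39352273] G [542.83820577 -17.14478093] B [546.25852339  75.11608813] LH 64.39224763046485 [ 0.61498459 -0.78853913]
P [712.04017812  17.08682758] [711.66641977  17.5660641 ]
fit [709.43013685  16.03970691   2.22012203]
board r 169.86489258152275 ang -2.944970050272953
```

The fit gives the post at about (709.5, 16.8), the handle at (567.5, 202) and the green board at (543, −17), so the arm needs about a 1.12 rad swing. I'm moving above the handle now.

>>> drive_tool([
  [[-0.028,0.027,0,0,0,0,0],[-0.028,0.027,0,0,0,0,0],[-0.028,0.027,0,0,0,0,0],[-0.028,0.027,0,0,0,0,0],[-0.028,0.027,0,0,0,0,0],[-0.028,0.027,0,0,0,0,0],[-0.028,0.027,0,0,0,0,0],[-0.028,0.027,0,0,0,0,0]],
])

```text
clock: 0.77
position: [374.6, -275.8, 239.1]
ee_rot: [-0.214, 0.977, 0.0, -0.0]
contact_force: [0.8, -0.1, 0.7]
gripper_width: 85.5
```

>>> drive_tool([
  [[-0.028,0.027,0,0,0,0,0],[-0.028,0.027,0,0,0,0,0],[-0.028,0.027,0,0,0,0,0],[-0.028,0.027,0,0,0,0,0],[-0.028,0.027,0,0,0,0,0],[-0.028,0.027,0,0,0,0,0],[-0.028,0.027,0,0,0,0,0],[0,0,0,0,0,0,0]],
])

```text
clock: 1.43
position: [475.7, -19.3, 239.1]
ee_rot: [-0.217, 0.976, 0.0, 0.001]
contact_force: [-0.7, -0.0, -0.2]
gripper_width: 85.6
```

>>> drive_tool([
  [[-0.0293,0.027,0,0,0,0,0],[-0.0293,0.027,0,0,0,0,0],[-0.0293,0.027,0,0,0,0,0],[-0.0293,0.027,0,0,0,0,0],[-0.0293,0.027,0,0,0,0,0],[-0.0293,0.027,0,0,0,0,0],[0,0,0,0,0,0,0],[0,0,0,0,0,0,0]],
])

```text
clock: 2.1
position: [565.4, 198.3, 237.7]
ee_rot: [-0.215, 0.977, -0.0, -0.001]
contact_force: [-0.1, 0.5, 0.4]
gripper_width: 85.5
```

```bash
python3 - <<'E'
from h import *
import cv2
s=read_state();print(s["position"],s["joints"],s["ee_rot"])
im=get_image("scene");cv2.imwrite("pics/s1.png",im)
cv2.imwrite("pics/s1c.png",cv2.resize(im[60:300,300:620],None,fx=2.5,fy=2.5))
print(w2px("scene",[567.5,202.4,179]),w2px("scene",s["position"]))
E
```

```text
[565.41532692 198.25921305 237.73457983] [ 6.07047934e-01  3.43206590e-01 -5.88807206e-02 -3.70247856e-04
 -1.17125823e+00 -1.74376301e+00] [-2.15269912e-01  9.76553742e-01 -3.26947772e-04 -1.24369761e-03]
[496.85051618 213.55502158] [507.68736583 175.37788597]
```

View pics/s1c.png

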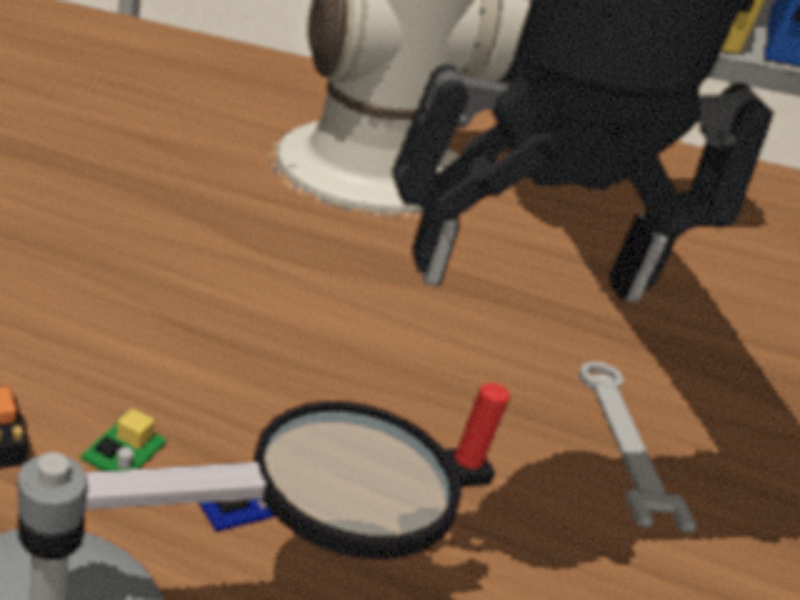

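The handle top is at crop (494,390), i.e. pixel (497.6,216), against a predicted (497,214), so the estimate holds. The open fingers straddle it. Descending.

>>> drive_tool([
  [[-0.0036,0.003,0.015,0,0,0,0],[0,0,0.018,0,0,0,0],[0,0,0.018,0,0,0,0],[0,0,0.018,0,0,0,0],[0,0,0.0185,0,0,0,0],[0,0,0,0,0,0,0],[0,0,0,0,0,0,0]],
])

```text
clock: 2.73
position: [566.8, 199.3, 151.5]
ee_rot: [-0.214, 0.977, -0.001, -0.001]
contact_force: [-1.3, -0.1, 0.5]
gripper_width: 85.3
```

>>> drive_tool([
  [[0,0,0,0,0,0,80],[0,0,0,0,0,0,140],[0,0,0,0,0,0,160],[0,0,0,0,0,0,180],[0,0,0,0,0,0,200],[0,0,0,0,0,0,220],[0,0,0,0,0,0,255],[0,0,0,0,0,0,255]],
])

```text
clock: 3.4
position: [566.8, 202.9, 152.6]
ee_rot: [-0.215, 0.977, 0.001, 0.0]
contact_force: [-5.5, 5.5, 3.7]
gripper_width: 14.4
```

Gripped: width 14.4 mm on the 16 mm pin. I'm swinging along the arc and turning the tool with the arm (0.07 rad per row).

>>> drive_tool([
  [[0.0159,-0.0041,0,0,0,-0.07,255],[0.0159,-0.0041,0,0,0,-0.07,255],[0.0159,-0.0041,0,0,0,-0.07,255],[0.0159,-0.0041,0,0,0,-0.07,255],[0,0,0,0,0,0,255]],
])

```text
clock: 3.82
position: [519.6, 153.6, 152.5]
ee_rot: [-0.349, 0.937, 0.0, -0.0]
contact_force: [-5.4, 0.9, 4.3]
gripper_width: 14.4
```

```bash
python3 - <<'E'
from h import *
p=read_state()["position"][:2]-[709.5,16.8];print(np.hypot(*p),np.arctan2(p[1],p[0]))
E
```

```text
233.98956245565418 2.517348655787301
```

>>> drive_tool([
  [[0.0159,-0.0041,0,0,0,-0.07,255],[0.0159,-0.0041,0,0,0,-0.07,255],[0.0159,-0.0041,0,0,0,-0.07,255],[0.0159,-0.0041,0,0,0,-0.07,255],[0.0159,-0.0041,0,0,0,-0.07,255],[0.0159,-0.0041,0,0,0,-0.07,255],[0.0159,-0.0041,0,0,0,-0.07,255],[0,0,0,0,0,0,255]],
])

```text
clock: 4.48
position: [478.3, 48.2, 152.6]
ee_rot: [-0.565, 0.825, -0.001, 0.001]
contact_force: [1.5, -2.7, 0.6]
gripper_width: 14.3
```

```bash
python3 - <<'E'
from h import *
p=read_state()["position"][:2]-[709.5,16.8];print(np.hypot(*p),np.arctan2(p[1],p[0])%6.2832)
E
```

```text
233.33765888530766 3.0064241825806697
```

>>> drive_tool([
  [[0.0159,-0.0041,0,0,0,-0.07,255],[0.0159,-0.0041,0,0,0,-0.07,255],[0.0159,-0.0041,0,0,0,-0.07,255],[0.0159,-0.0041,0,0,0,-0.07,255],[0.0114,-0.003,0,0,0,-0.05,255],[0,0,0,0,0,0,255],[0,0,0,0,0,0,255],[0,0,0,0,0,0,255]],
])

```text
clock: 5.15
position: [480.5, -27.2, 152.5]
ee_rot: [-0.693, 0.721, -0.001, 0.001]
contact_force: [5.5, -1.5, 1.7]
gripper_width: 14.4
```

```bash
python3 - <<'E'
from h import *
import cv2
p=read_state()["position"][:2]-[709.5,16.8];print(np.hypot(*p),np.arctan2(p[1],p[0])%6.2832)
im=get_image("top");cv2.imwrite("pics/t2.png",cv2.resize(im[90:290,200:400],None,fx=3,fy=3))
E
```

```text
233.17825302245248 3.3313519313758806
```

View pics/t2.png

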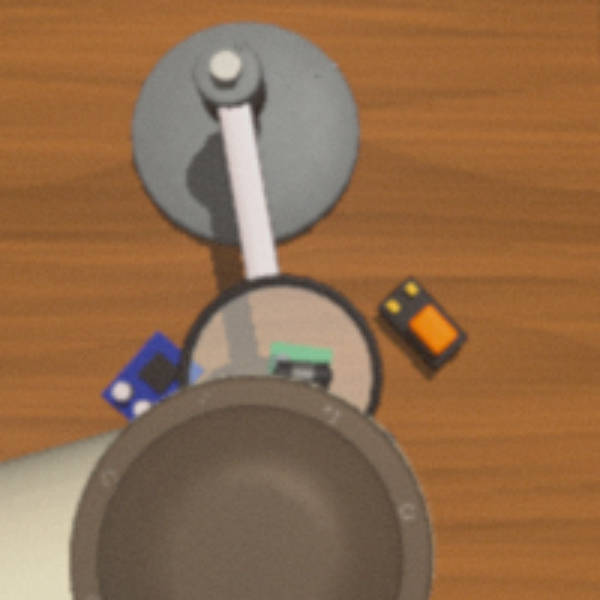

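Arm angle is 3.331 against a target of 3.338 (about 1 mm). The board shows through the glass, partly hidden by the wrist. Releasing and rising.

>>> drive_tool([
  [[0,0,0,0,0,0,200],[0,0,0,0,0,0,150],[0,0,0,0,0,0,100],[0,0,0,0,0,0,50],[0,0,0,0,0,0,0],[0,0,0,0,0,0,0],[0,0,0,0,0,0,0],[0,0,0,0,0,0,0]],
])

```text
clock: 5.87
position: [478.4, -27.6, 151.8]
ee_rot: [-0.693, 0.721, 0.0, -0.0]
contact_force: [-0.6, 0.3, -0.3]
gripper_width: 85.1
```

>>> drive_tool([
  [[0,0,-0.015,0,0,0,0],[0,0,-0.02,0,0,0,0],[0,0,-0.02,0,0,0,0],[0,0,-0.02,0,0,0,0],[0,0,-0.02,0,0,0,0],[0,0,-0.02,0,0,0,0],[0,0,0,0,0,0,0],[0,0,0,0,0,0,0]],
])

```text
clock: 6.53
position: [478.9, -27.5, 267.8]
ee_rot: [-0.693, 0.721, -0.001, 0.001]
contact_force: [0.6, -1.2, -0.1]
gripper_width: 85.2
```

>>> drive_tool([
  [[0.035,0,0,0,0,0,0],[0.035,0,0,0,0,0,0],[0.035,0,0,0,0,0,0],[0.035,0,0,0,0,0,0],[0.035,0,0,0,0,0,0],[0.035,0,0,0,0,0,0],[0.035,0,0,0,0,0,0],[0,0,0,0,0,0,0]],
])

```text
clock: 7.2
position: [467.8, -276.7, 264.7]
ee_rot: [-0.691, 0.723, 0.001, -0.001]
contact_force: [0.2, -0.5, -0.5]
gripper_width: 85.5
```

```bash
python3 - <<'E'
from h import *
import cv2
im=get_image("top");cv2.imwrite("pics/t3f.png",im);cv2.imwrite("pics/t3.png",cv2.resize(im[90:240,220:370],None,fx=4,fy=4,interpolation=cv2.INTER_CUBIC))
print(read_state()["contact_force"])
E
```

```text
[0.33559276 0.64331909 0.25514589]
```

View pics/t3.png

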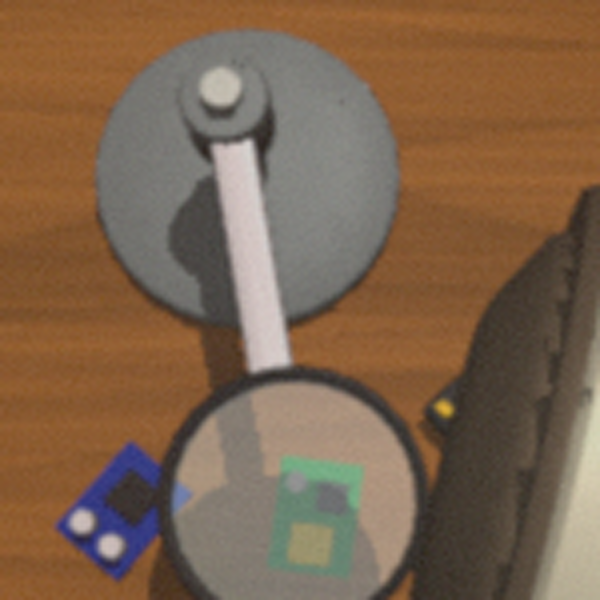

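```bash
python3 - <<'E'
from h import *
f=lambda x,y,z:px2w("top",220+(x-1.5)/4,90+(y-1.5)/4,z)[:2]
L=f(294,500,127);G=f(316,517,5);print(L,G,L-G)
print(job_done())
E
```

```text
[544.00673174 -13.52507615] [543.80870281 -17.61853064] [0.19802893 4.09345449]
the job is handed in; nothing more can be done
None
```

I gripped the red handle and swung the magnifier arm about 1.11 rad anticlockwise. I then released it, moved the gripper clear and handed the job in at about 7.3 s.

- **Lens position:** the last top picture puts the lens centre at about (544, −14) and the green board at (544, −18). They are about 4 mm apart; the limit is 20 mm. The tool pose while gripping had suggested about 1 mm, and both are well inside the limit.
- **Green board:** it measured within about 1 mm of where it started, and the whole board shows through the glass.
- **Robot contact:** the force reading was near zero with the gripper well away from everything. No check failed, though I did not measure the arm's angular speed directly.

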